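# Load the top filter from the stack and weigh it down

### The job

Slide the top filter frame off the stack, straight along the loading bed without lifting it, press it gently home against the sprung stop pad (about 8 N, well under 20 N), and draw back so that it stays against the pad. Then set the brass ring upright on the frame, centred over its glass, without dropping it. Leave the two lower frames untouched in the stack and disturb nothing else.

Things in the scene. Friction and masses are not known exactly. Their poses are not given: they have to be found in the camera images.
- holder: aluminium loading fixture fixed to the bench, 220 mm long (x), 96 mm wide (y). Origin: on the bench under the middle of its length; x is the slide direction, from the stack to the stop, y across, z up. Stack magazine at x = -106 to -32 mm: cheeks 34 mm high, inner faces at y = +-36 mm; rear lip only 22 mm high (x = -110 to -106 mm). The rest of its length is the loading bed
- bed_edge (a point): middle of the loading bed's edge next to the stack, on the bed surface, 35 mm above the bench and 1 mm below the top frame's underside (holder x = -32 mm). From here the flat bed runs 142 mm along holder x, between steel rails 42 mm high above the bench whose inner faces are at y = +-36.25 mm and flare outward towards the stack
- pad (a joint): push-in of the black rubber pad (44 mm wide) of a steel stop block (26 x 60 mm, top with screw 69 mm above the bench) clamped across the bed, in m: 0 free, 0.004 hard end. Damped spring, 5 N per mm from zero; pressed home from 0.0008 on. The block's place varies and is not measured: frame and pad meet with the pad face at holder x = 48 to 66 mm. Drawn back slowly, the frame stays at the pad
- filter_center (a point): centre, half-way up, of the top filter frame: black square plate 70 x 70 x 10 mm with a 43 mm round glass in the middle, 0.11 to 0.2 kg, its axes nearly along the holder's. Starts with its underside 36 and top 46 mm above the bench (35 and 45 mm on the bed). Its rear edge, 35 mm behind this point (holder -x), is free for closed fingertips at 40 mm above the bench, clear over the second frame
- lower2_center (a point): centre of the second frame of the stack, same size, half-way up; its top is 36 mm above the bench. To be left alone
- lower1_center (a point): centre of the lowest frame of the stack, same size, half-way up. To be left alone
- ring_center (a point): centre (half-way up, on the axis) of the brass hold-down ring: outside 44 mm, hole 26 mm, 30 mm high, about 0.25 kg, standing on the bench with its axis upright. Grip it across the outside
- post_base: bystander: aluminium post base, foot 64 mm across, 60 mm tall; origin under its centre
- jar: bystander: small white screw-cap jar, 40 mm across, 45 mm tall; origin under its centre
- driver: bystander: screwdriver lying flat; origin under its middle
- wrench: bystander: 130 mm spanner lying flat; origin under its middle
- lens_mount: bystander: round lens in a black mount on a post, 60 mm foot, 153 mm tall; origin under its foot
- dish: bystander: shallow round white dish, 80 mm across, 20 mm high; origin under its centre
- collar: bystander: flat dark steel collar, 68 mm across, 10 mm high; origin under its centre
There are look-alikes about, which are no part of the job. What is shaped like the part that bears ring_center but red is not meant.

How it is judged:
By the outcome, as a careful person would: the job done as asked, in the order asked, and still so for the second after the job is handed in, with the robot touching nothing.
It also fails if it takes over 69 s, if anything falls off the work surface, if the arm or the gripper's body presses on something with over 40 N, if the wrist force passes 120 N, or if a joint passes its speed limit or range.

### The arm

A 7-joint arm with a two-finger parallel gripper is mounted at the origin on the work surface. World frame = base frame: x ahead of the robot, y to its left, z up, the work surface at z = 0. Lengths are in m, angles in rad, forces in N, time in s.
With the tool pointing down it reaches from about 0.35 to 0.9 m from the base axis. Payload 8.1 kg.
Tool frame: the origin (TCP) lies on the centre line of the jaws, within the pads' length; the fingertips stand 19 mm ahead of it and the grasp point (between the pads) is the TCP; z points along the fingers, y is the direction in which the jaws open and shut (so a half turn about z gives the same grasp; the last joint's range is limited). The gripper opens to 92 mm and grips with 3 to 60 N. Pads are 19 mm wide; open, the fingers measure 130 mm over their backs; the gripper's body (75 mm by 190 mm) begins 47 mm behind the grasp point.
Start: joints at [-0.103, 0.434, 0.025, 1.573, -0.012, 1.134, -0.075], TCP at [0.625, -0, 0.246] pointing down, gripper open.
Joint ranges: [-2.62, 2.62], [-0.44, 2.09], [-1.27, 1.32], [0.08, 2.57], [-1.32, 4.46], [0.12, 2], [-2.74, 2.74]. Speed limits (rad/s): [2.22, 2.22, 3.01, 3.01, 3.14, 3.14, 3.14].

### API

Orientations are given as a rotation vector (axis times angle).
In Python, from cell import monitor, imaging, workorder, outline_of gives the robot as it stands.
- The arm moves only by the tool move_arm, never from a script. Its argument "series" is a list of rows, each a list of 6 numbers: the shift along the world's x, y, z in cm, then the turn, a rotation vector about the world's x, y, z in degrees. A call has 1 to 8 rows; each row shifts and turns the commanded pose from where the row before left it; what a row does not reach is not made up. A row lasts 1/10 s, in which the tool goes at most 50 mm and 8.59 degrees, less where a joint would pass 70% of its speed; a pose out of reach is approached as far as the arm can. A call with a gripper value outside its range is refused whole. "grip" is the opening, from 0 (shut) to 1 (fully open), set as the call begins (left out, the last holds). The fingers move at their own pace and stop on an object; "force" is the grip in N (left out, the last holds). Time passes only in rows, so rows that do not move let the fingers close. It gives the time, the measured TCP pose, the force and the opening at its end, in the units of the state.
- monitor.observe(): the state, without advancing time (a new reading comes with each control period).
- imaging.get_image(name): name is "scene" or "side" or "wrist"; returns a dict with "color" (384x512x3 uint8, red, green, blue), "fx", "fy", "cx", "cy" (pixels), "rvec" (rotation vector, rad) and "tvec" (3), from world to camera coordinates, as OpenCV has them; the wrist camera has in their place "mount" (4x4, takes a point from camera to tool coordinates, whose origin is the TCP and whose axes are the flange's). Camera axes: x right, y down, z forward; pixel columns grow to the right and rows downward; lengths in m; the calibration is good to about 2 mm. The wrist camera is an equidistant fisheye: a pixel r from the principal point sees the ray r / f radians off the axis. A picture is of the moment at which its call begins: read the wrist's pose just before it. There is no depth.
- workorder.sign_off(): hands the job in, once; it reports no verdict.
Trained networks look in the newest picture that a camera, given by its name, has taken for a name from the list of things; names that differ only in an ending like _2 or _b are one class to them, and where a whole thing is asked for, a point or a joint stands for the part that bears it (a point fixed in the world has none). Each returns a list of dicts, best first, with "p" (0 to 1); they miss things now and then, are a little off and sometimes report something else, mostly with a low value. They report only what shows in the picture. A call takes as long as a camera call. They do not tell look-alikes from the thing itself.
- outline_of(camera, thing): "mask" (384x512 bool, what is visible of it) and "rect" ([left, top, width, height] in pixels, round what is visible of it).
The state is a dict: "clock": time; "joints": joint angles; "dq": joint speeds; "joint_efforts": joint torques, N m; "position": TCP position; "ee_rot": TCP orientation; "force": force on the tool from outside, world axes, zero at the start; "ft_torque": the same for the moment, N m; "width": opening from 0.0 (shut) to 1.0 (fully open).
Only numpy, scipy, OpenCV 4.12 (cv2) and the standard library are available. Lean on these libraries where they do the work, as an engineer would, in place of code of your own. Each camera call takes 0.05 s, during which the arm holds its last target. There are 200 camera calls.

## Working session

There is one attempt and no reset: what is moved stays moved. The work goes in short steps, Python scripts to look and compute and a tool call to move; the robot and the scene stay as the last step left them, time stands still between calls to the robot, and variables do not carry over. Pictures are saved under pics/ and viewed, about 8 in all and at most 12, crops included, and the job is handed in when it is done.

Besides the shell and the picture viewer there is one more tool, called after ">>>" by a JSON object that holds its "api" and its "payload". move_arm: Moves the arm, as the interface text tells. Its arguments: {"type":"object","properties":{"series":{"type":"array"},"grip":{"type":"number"},"force":{"type":"number"}},"required":["series"]}

```bash
mkdir -p pics; ls; cat > h.py <<'E'
import numpy as np, cv2
from cell import monitor, imaging, workorder, outline_of
def cam(n):
    im=imaging.get_image(n); return im
def ray(im,u,v):
    R=cv2.Rodrigues(np.array(im["rvec"],float))[0]; t=np.array(im["tvec"],float)
    d=R.T@np.array([(u-im["cx"])/im["fx"],(v-im["cy"])/im["fy"],1.]); return -R.T@t,d
def onz(im,u,v,z):
    o,d=ray(im,u,v); return o+d*(z-o[2])/d[2]
def proj(im,p):
    K=np.array([[im["fx"],0,im["cx"]],[0,im["fy"],im["cy"]],[0,0,1.]])
    return cv2.projectPoints(np.array(p,float).reshape(-1,1,3),np.array(im["rvec"],float),np.array(im["tvec"],float),K,None)[0].reshape(-1,2)
def wproj(im,st,p):
    Rt=cv2.Rodrigues(np.array(st["ee_rot"],float))[0]; M=np.array(im["mount"])
    q=(np.array(p,float).reshape(-1,3)-np.array(st["position"]))@Rt
    q=(q-M[:3,3])@M[:3,:3]; th=np.arctan2(np.hypot(q[:,0],q[:,1]),q[:,2]); ph=np.arctan2(q[:,1],q[:,0])
    return np.c_[im["cx"]+im["fx"]*th*np.cos(ph), im["cy"]+im["fy"]*th*np.sin(ph)]
def wonz(im,st,u,v,z):
    x=(u-im["cx"])/im["fx"]; y=(v-im["cy"])/im["fy"]; th=np.hypot(x,y)
    d=np.array([np.sin(th)*x/th,np.sin(th)*y/th,np.cos(th)]) if th>0 else np.array([0,0,1.])
    Rt=cv2.Rodrigues(np.array(st["ee_rot"],float))[0]; M=np.array(im["mount"])
    o=Rt@M[:3,3]+st["position"]; d=Rt@M[:3,:3]@d; return o+d*(z-o[2])/d[2]
def save(n,c): cv2.imwrite("pics/"+n,c[:,:,::-1])
E
python3 - <<'E'
from h import *
a=cam("scene"); 
for n in ["holder","filter_center","ring_center","pad","post_base","jar","lens_mount","dish","collar"]:
    for o in outline_of("scene",n)[:3]:
        m=o["mask"]; ys,xs=np.nonzero(m); print(n,round(o["p"],2),o["rect"],xs.mean().round(1),ys.mean().round(1), a["color"][m].mean(0).round())
b=cam("side")
c=np.vstack([a["color"],b["color"]]); save("a.png",cv2.resize(np.hstack([a["color"],b["color"]]),(800,300)))
save("scene.png",cv2.resize(a["color"],(800,600))); save("side.png",cv2.resize(b["color"],(800,600)))
print(monitor.observe())
for x in (a,b): print({k:v for k,v in x.items() if k!="color"})
E
```

```text
pics
holder 0.88 [225.9, 164.9, 86.7, 49.1] 273.7 190.2 [85. 87. 75.]
holder 0.61 [90.4, 153.8, 37.3, 49.2] 108.1 177.6 [35. 37. 33.]
filter_center 0.8 [227.8, 164.2, 34.5, 23.7] 248.8 176.6 [45. 48. 41.]
ring_center 0.83 [339.8, 199.5, 13.1, 19.3] 346.0 207.8 [80. 13. 10.]
ring_center 0.74 [391.1, 193.4, 20.7, 17.3] 401.9 203.7 [79. 15. 12.]
ring_center 0.58 [371.5, 212.8, 20.7, 19.0] 380.6 222.5 [71. 55. 19.]
pad 0.7 [166.8, 238.1, 66.8, 44.3] 191.3 253.3 [106.  27.  21.]
pad 0.47 [285.1, 180.8, 3.3, 10.0] 288.1 185.0 [33. 35. 29.]
post_base 0.63 [358.7, 283.1, 29.3, 31.7] 371.9 300.3 [97. 99. 89.]
jar 0.63 [396.6, 172.8, 20.7, 20.3] 405.5 182.2 [104. 101.  82.]
lens_mount 0.91 [91.2, 155.9, 35.5, 49.2] 107.8 177.4 [34. 36. 32.]
lens_mount 0.6 [284.8, 181.1, 4.6, 10.7] 288.2 185.1 [36. 37. 32.]
dish 0.83 [127.6, 130.4, 22.4, 20.1] 138.8 139.6 [139. 135. 110.]
dish 0.21 [295.5, 262.5, 25.5, 28.2] 305.1 276.2 [46. 49. 45.]
collar 0.77 [291.2, 264.3, 28.0, 28.0] 304.5 275.9 [53. 55. 50.]
{'clock': 0.55, 'joints': array([-0.10257984,  0.43450591,  0.02497978,  1.57326167, -0.01161265,

[... 340 characters left out ...]
array([ 6.24979892e-01, -2.63492640e-05,  2.45714033e-01]), 'ee_rot': array([-2.22153105e+00, -2.22131948e+00,  2.37269334e-05]), 'force': array([ 0.14857529,  0.51661924, -0.10446911]), 'ft_torque': array([ 0.05233195, -0.01233476, -0.02678775]), 'width': 0.9979458032692636}
{'fx': 377.131122192807, 'fy': 377.131122192807, 'cx': 247.94286619806408, 'cy': 192.61380315052097, 'rvec': array([ 1.53443841,  2.15746783, -0.78469309]), 'tvec': array([ 0.20545622, -0.38097534,  1.36430543])}
{'fx': 347.5255451257462, 'fy': 347.5255451257462, 'cx': 255.7920018499612, 'cy': 196.38634682626355, 'rvec': array([ 0.34480251, -2.71958835,  1.25844367]), 'tvec': array([0.55631081, 0.14135563, 1.05996278])}
```

View pics/scene.png

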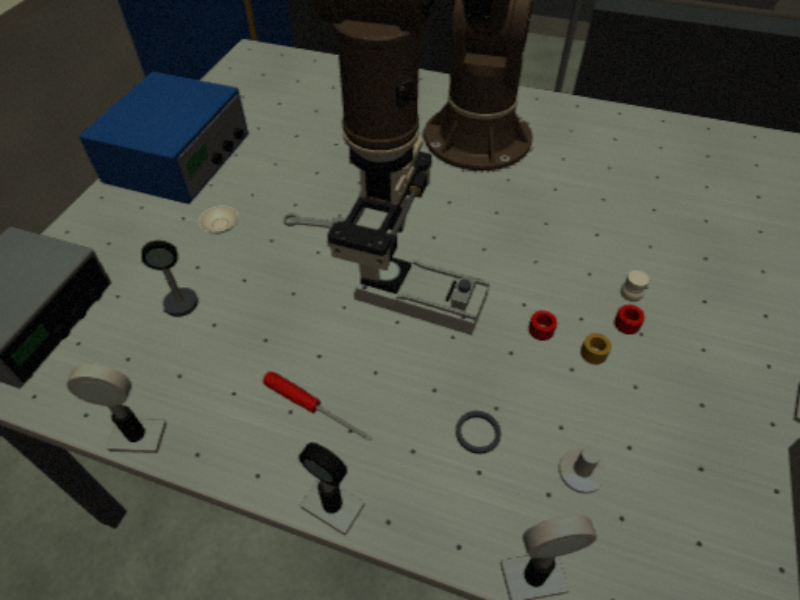

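View pics/side.png

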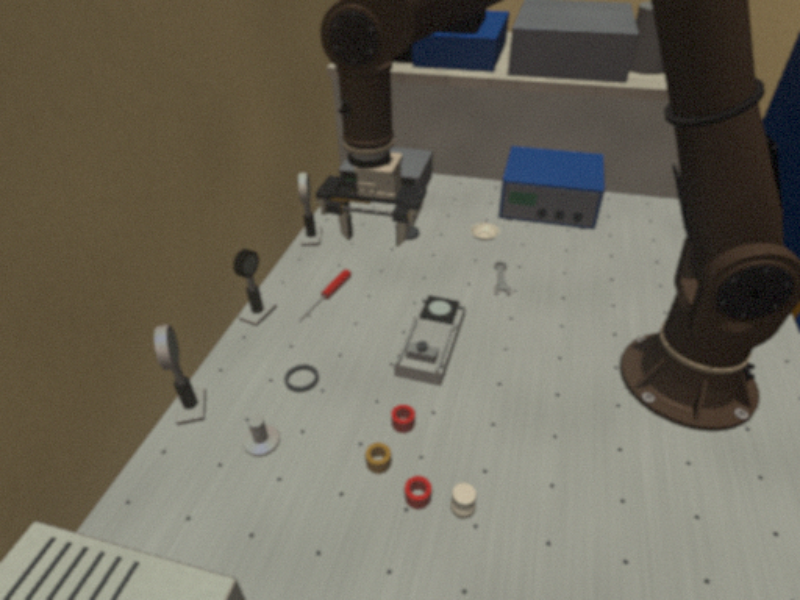

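The scene picture (800 px wide) shows the stack at about (385,272) and the stop block at (463,290). The brass ring is at (596,348), with red look-alikes at (543,325) and (630,320). The side picture shows the stack at (440,308) and the brass ring at (378,456), with red rings at (403,417) and (418,490). The ring I want is the brass one.

```bash
python3 - <<'E'
from h import *
A=cam("scene");S={}
def ms(c,n):
    im=cam(c); 
    for o in outline_of(c,n)[:4]:
        m=o["mask"]; ys,xs=np.nonzero(m); h,w=m.nonzero(); r=o["rect"]
        col=im["color"][m].mean(0).round()
        u,v=r[0]+r[2]/2,r[1]+r[3]/2
        z={"ring_center":.015,"filter_center":.041,"holder":.02,"jar":.022,"lower2_center":.03}.get(n,.03)
        print(c,n,round(o["p"],2),np.round([u,v],1),col,"world",onz(im,xs.mean(),ys.mean(),z).round(4),onz(im,u,v,z).round(4))
for c in("scene","side"):
    for n in("ring_center","filter_center","holder","jar","post_base","pad"): ms(c,n)
E
```

```text
scene ring_center 0.83 [402.9 200.8] [77. 11.  9.] world [0.4481 0.3751 0.015 ] [0.4354 0.3764 0.015 ]
scene ring_center 0.75 [381.  220.8] [72. 56. 22.] world [0.5267 0.3283 0.015 ] [0.5208 0.3294 0.015 ]
scene ring_center 0.71 [347.4 208.5] [82. 12. 10.] world [0.5062 0.2391 0.015 ] [0.5091 0.2409 0.015 ]
scene filter_center 0.69 [247.1 178.9] [49. 51. 44.] world [ 0.5022 -0.032   0.041 ] [ 0.5173 -0.037   0.041 ]
scene holder 0.71 [268.7 188.7] [85. 87. 75.] world [0.5169 0.0383 0.02  ] [0.5148 0.0248 0.02  ]
scene jar 0.51 [406.2 183.8] [104. 101.  82.] world [0.3741 0.3754 0.022 ] [0.378  0.3781 0.022 ]
scene post_base 0.64 [372.3 297.8] [97. 98. 89.] world [0.7529 0.3341 0.03  ] [0.7468 0.3342 0.03  ]
scene post_base 0.55 [405.2 183.5] [102.  99.  80.] world [0.382  0.3735 0.03  ] [0.3856 0.3737 0.03  ]
scene pad 0.41 [286.1 185.4] [43. 45. 38.] world [0.496  0.0736 0.03  ] [0.4964 0.0685 0.03  ]
side ring_center 0.71 [256.5 268.4] [120.  56.  50.] world [0.5079 0.2373 0.015 ] [0.5093 0.2408 0.015 ]
side ring_center 0.69 [267.6 315. ] [126.  60.  54.] world [0.4485 0.3734 0.015 ] [0.4455 0.374  0.015 ]
side ring_center 0.58 [243.  293.4] [116.  97.  65.] world [0.5275 0.328  0.015 ] [0.5229 0.3288 0.015 ]
side filter_center 0.53 [195.8 244.1] [88. 88. 83.] world [0.7138 0.2152 0.041 ] [0.6989 0.2182 0.041 ]
side holder 0.88 [274.6 219.2] [127. 126. 116.] world [0.5002 0.0523 0.02  ] [0.502  0.0389 0.02  ]
side holder 0.37 [208.3 189.5] [134.  91.  83.] world [ 0.7667 -0.0722  0.02  ] [ 0.7658 -0.0533  0.02  ]
side jar 0.67 [296.1 320.7] [158. 149. 131.] world [0.3746 0.3748 0.022 ] [0.3736 0.3758 0.022 ]
side post_base 0.61 [166.8 278.5] [132. 130. 123.] world [0.7332 0.3489 0.03  ] [0.7326 0.3441 0.03  ]
side post_base 0.35 [321.6 177.2] [122. 122. 113.] world [ 0.3863 -0.2047  0.03  ] [ 0.3812 -0.2074  0.03  ]
```

>>> {"api": "move_arm", "payload": {"series": [[-4,0.5,0,0,0,0],[-4,0.5,0,0,0,0],[-3,0.5,0,0,0,0],[0,0,0,0,0,0],[0,0,0,0,0,0]], "grip": 0}}

```text
clock: 2.3
position: [0.5152, 0.015, 0.2463]
ee_rot: [2.22, 2.221, 0.002]
force: [0.8, -0.2, 0.6]
width: 0.615
```

```bash
python3 - <<'E'
from h import *
st=monitor.observe(); w=cam("wrist"); print(st["position"],{k:np.round(v,4) for k,v in w.items() if k!="color"})
save("w1.png",cv2.resize(w["color"],(800,600)))
np.savez("w1.npz",c=w["color"])
E
```

```text
[0.51523119 0.01504794 0.24632657] {'fx': np.float64(297.3186), 'fy': np.float64(297.3186), 'cx': np.float64(260.0304), 'cy': np.float64(189.0389), 'mount': array([[ 4.000e-04, -9.639e-01, -2.661e-01,  7.230e-02],
       [ 1.000e+00,  4.000e-04, -1.000e-04, -2.000e-04],
       [ 2.000e-04, -2.661e-01,  9.639e-01, -1.397e-01],
       [ 0.000e+00,  0.000e+00,  0.000e+00,  1.000e+00]])}
```

View pics/w1.png

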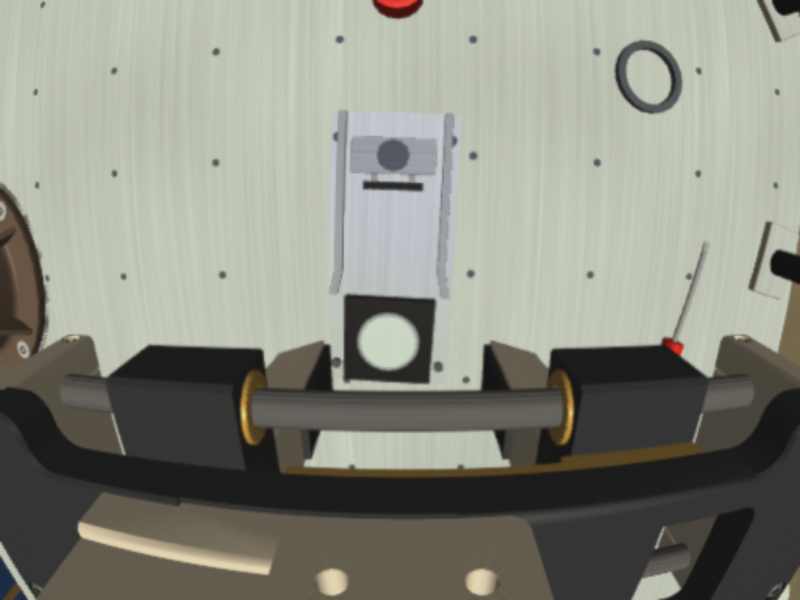

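The wrist picture (800 px wide) shows the top frame with corners at about (346,296), (435,299), (430,383) and (344,381), and its glass at (388,341). The rails run up to y≈112, the pad face is at (393,186) and the stop screw at (393,155).

```bash
cat > m.py <<'E'
from h import *
def darkframe(im,st,z,roi):
    g=im["color"].astype(int).max(2); x0,y0,x1,y1=roi
    m=np.zeros(g.shape,np.uint8); m[y0:y1,x0:x1]=(g[y0:y1,x0:x1]<75)
    n,l,s,c=cv2.connectedComponentsWithStats(m); k=1+np.argmax(s[1:,4]); m=(l==k).astype(np.uint8)
    cs=max(cv2.findContours(m,cv2.RETR_EXTERNAL,cv2.CHAIN_APPROX_NONE)[0],key=len).reshape(-1,2)
    W=np.array([wonz(im,st,u,v,z)[:2] for u,v in cs]).astype(np.float32)
    return cs,cv2.minAreaRect(W*1000),k
E
python3 - <<'E'
from m import *
st=monitor.observe(); w=cam("wrist"); s=.64
cs,r,_=darkframe(w,st,.046,(212,185,285,250)); print(r, cs.min(0),cs.max(0))
P=lambda u,v,z:wonz(w,st,u*s,v*s,z)[:2].round(4)
print("glass",P(388,341,.046))
for n,L,z in(("corners",[(346,296),(435,299),(430,383),(344,381)],.046),("railL in",[(347,112),(345,190),(343,262)],.042),("railR in",[(446,114),(441,190),(438,265)],.042),("pad face",[(363,189),(423,190)],.050),("screw",[(393,155)],.069),("bed end",[(349,112),(444,114)],.035)):
    print(n,[P(u,v,z) for u,v in L])
E
cat > /dev/null
```

```text
((500.8412170410156, -42.57080841064453), (70.76995086669922, 68.27981567382812), 87.42436218261719) [220 189] [277 244]
glass [ 0.5017 -0.0437]
corners [array([ 0.47  , -0.0071]), array([ 0.5379, -0.0095]), array([ 0.5353, -0.0805]), array([ 0.4653, -0.079 ])]
railL in [array([0.4727, 0.1312]), array([0.4707, 0.073 ]), array([0.468 , 0.0185])]
railR in [array([0.5449, 0.1294]), array([0.5416, 0.0727]), array([0.54  , 0.0161])]
pad face [array([0.4849, 0.0738]), array([0.528 , 0.0729])]
screw [array([0.507 , 0.0976])]
bed end [array([0.4733, 0.1321]), array([0.5441, 0.1302])]
```

```bash
python3 - <<'E'
from h import *
a=cam("scene"); b=cam("side")
print("lens foot",onz(a,115,193,0.005),onz(b,410*.64,233*.64,.005))
print("wrench",onz(a,205,142,0)); print(monitor.observe()["width"])
E
```

```text
lens foot [ 0.65576156 -0.38067916  0.005     ] [ 0.6479742  -0.37984279  0.005     ]
wrench [ 0.3798061  -0.22735207  0.        ]
0.4416096401778556
```

>>> {"api": "move_arm", "payload": {"series": [[-0.5,-4,0,0,0,-0.8],[-0.5,-4,0,0,0,-0.8],[-0.6,-4,0,0,0,-0.8],[0,0,-3,0,0,0],[0,0,-4,0,0,0],[0,0,0,0,0,0],[0,0,0,0,0,0]], "grip": 0}}

```text
clock: 3.2
position: [0.4992, -0.105, 0.1758]
ee_rot: [-2.267, -2.174, 0.002]
force: [-0.2, -0.8, 0.7]
width: 0.0
```

>>> {"api": "move_arm", "payload": {"series": [[0,0,-4,0,0,0],[0,0,-3.5,0,0,0],[0,0,-2.5,0,0,0],[0,0,-1.2,0,0,0],[0,0,-0.5,0,0,0],[0,0,0,0,0,0],[0,0,0,0,0,0]]}}

```text
clock: 3.9
position: [0.5002, -0.1052, 0.0601]
ee_rot: [2.266, 2.173, 0.002]
force: [0.3, -0.7, -0.2]
width: 0.004
```

```bash
python3 - <<'E'
from h import *
st=monitor.observe(); w=cam("wrist"); print(st["position"],st["force"]); save("w2.png",cv2.resize(w["color"][60:384,130:390],(650,810))[:600])
E
```

```text
[ 0.50015736 -0.10515565  0.06010609] [ 0.25313248 -0.7269055  -0.19092536]
```

View pics/w2.png

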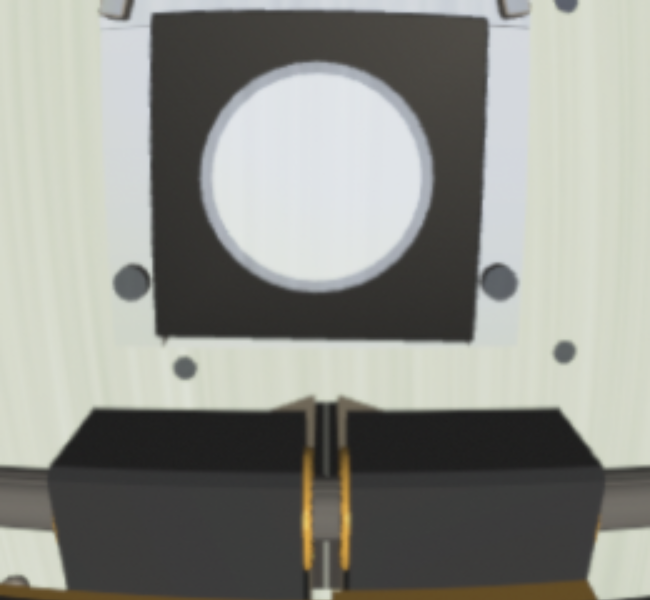

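The tips are down behind the frame's rear edge: jaws at about (325,430) and rear edge at y≈340 in the crop. The frame lies square between the magazine cheeks and clear of the rail flares.

>>> {"api": "move_arm", "payload": {"series": [[-0.15,0,-0.1,0,0,0],[0.02,0.5,0,0,0,0],[0.02,0.4,0,0,0,0],[0.01,0.3,0,0,0,0],[0.01,0.2,0,0,0,0],[0.01,0.2,0,0,0,0],[0.01,0.2,0,0,0,0],[0.01,0.2,0,0,0,0]]}}

```text
clock: 4.75
position: [0.4985, -0.0852, 0.0578]
ee_rot: [2.268, 2.174, -0.0]
force: [0.0, -2.5, 0.4]
width: 0.005
```

>>> {"api": "move_arm", "payload": {"series": [[0.01,0.2,0.05,0,0,0],[0.01,0.3,0.05,0,0,0],[0.01,0.3,0,0,0,0],[0.01,0.3,0,0,0,0],[0.02,0.3,0,0,0,0],[0.01,0.3,0,0,0,0],[0.01,0.3,0,0,0,0],[0.01,0.3,0,0,0,0]]}}

```text
clock: 5.55
position: [0.4994, -0.0618, 0.0588]
ee_rot: [2.268, 2.174, 0.0]
force: [-0.6, -1.3, -0.4]
width: 0.001
```

```bash
python3 - <<'E'
from h import *
st=monitor.observe(); w=cam("wrist"); print(st["position"],st["force"]); save("w3.png",cv2.resize(w["color"][20:384,130:390],(570,800))[:600])
E
```

```text
[ 0.49935761 -0.06181679  0.05875954] [-0.63654048 -1.32451686 -0.44242954]
```

View pics/w3.png

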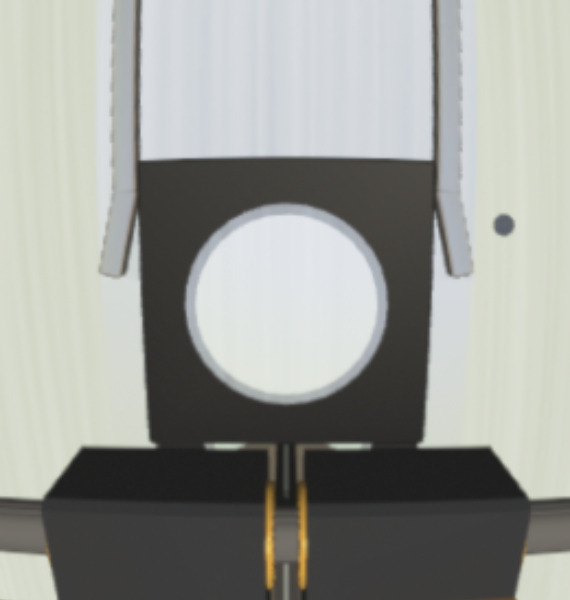

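The frame has entered the rails squarely (front edge at y≈158, rails at x≈138 and 436), with the jaws on its rear edge.

>>> {"api": "move_arm", "payload": {"series": [[0.01,0.3,0,0,0,0],[0.01,0.3,0,0,0,0],[0.01,0.3,0,0,0,0],[0.02,0.3,0,0,0,0],[0.01,0.3,0,0,0,0],[0.01,0.3,0,0,0,0],[0.01,0.3,0,0,0,0],[0.02,0.3,0,0,0,0]]}}

```text
clock: 6.4
position: [0.5002, -0.0376, 0.0587]
ee_rot: [-2.267, -2.174, 0.0]
force: [-0.4, -1.4, -1.4]
width: 0.007
```

>>> {"api": "move_arm", "payload": {"series": [[0.01,0.2,0,0,0,0],[0.01,0.2,0,0,0,0],[0.01,0.2,0,0,0,0],[0.01,0.2,0,0,0,0],[0.01,0.2,0,0,0,0],[0.01,0.2,0,0,0,0],[0.01,0.2,0,0,0,0],[0.0,0.2,0,0,0,0]]}}

```text
clock: 7.2
position: [0.501, -0.0219, 0.0587]
ee_rot: [2.268, 2.174, -0.0]
force: [0.2, -2.5, 0.3]
width: 0.005
```

```bash
python3 - <<'E'
from h import *
st=monitor.observe(); w=cam("wrist"); print(st["position"],st["force"]); save("w4.png",cv2.resize(w["color"][20:384,130:390],(570,800))[:600])
g=w["color"].max(2); print(g[20:260,225].tolist()[::2])
E
```

```text
[ 0.50100404 -0.02186492  0.05874298] [ 0.15476055 -2.52611926  0.25813057]
[189, 187, 186, 191, 191, 188, 185, 185, 164, 77, 64, 63, 64, 122, 220, 221, 221, 179, 50, 47, 47, 47, 47, 42, 194, 221, 221, 221, 221, 221, 221, 221, 221, 221, 221, 220, 97, 65, 64, 64, 64, 64, 64, 63, 62, 63, 63, 61, 62, 61, 62, 60, 61, 62, 95, 177, 188, 188, 202, 226, 230, 231, 230, 231, 231, 231, 231, 231, 230, 231, 231, 231, 231, 231, 231, 230, 230, 231, 230, 216, 189, 180, 176, 126, 59, 52, 52, 51, 51, 50, 51, 48, 49, 48, 47, 48, 47, 45, 46, 45, 41, 44, 36, 33, 33, 32, 32, 32, 32, 32, 32, 32, 31, 33, 40, 54, 55, 56, 63, 63]
```

View pics/w4.png

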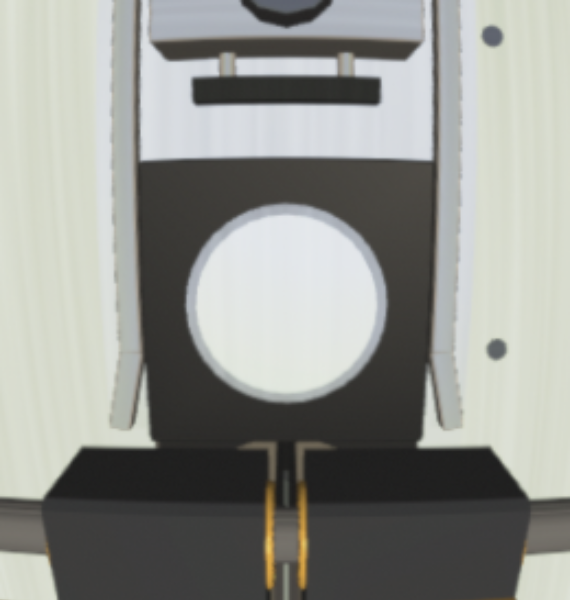

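The pad (bottom edge at y≈103) is about 13–15 mm ahead of the frame's front edge (y≈158).

>>> {"api": "move_arm", "payload": {"series": [[0.01,0.2,0,0,0,0],[0.01,0.2,0,0,0,0],[0.01,0.2,0,0,0,0],[0.01,0.2,0,0,0,0],[0.01,0.1,0,0,0,0],[0.0,0.1,0,0,0,0],[0,0,0,0,0,0]]}}

```text
clock: 7.95
position: [0.5016, -0.0118, 0.0588]
ee_rot: [2.267, 2.175, 0.0]
force: [0.0, 0.4, 0.4]
width: 0.002
```

>>> {"api": "move_arm", "payload": {"series": [[0,0.08,0,0,0,0],[0.01,0.08,0,0,0,0],[0,0,0,0,0,0],[0,0,0,0,0,0]]}}

```text
clock: 8.35
position: [0.5016, -0.0104, 0.0588]
ee_rot: [2.267, 2.174, 0.0]
force: [0.6, -0.9, 1.5]
width: 0.007
```

>>> {"api": "move_arm", "payload": {"series": [[0,0.08,0,0,0,0],[0,0,0,0,0,0],[0,0,0,0,0,0]]}}

```text
clock: 8.65
position: [0.5016, -0.0096, 0.0588]
ee_rot: [2.267, 2.174, 0.0]
force: [0.1, -1.8, 0.7]
width: 0.004
```

>>> {"api": "move_arm", "payload": {"series": [[0,0.08,0,0,0,0],[0,0,0,0,0,0],[0,0,0,0,0,0]]}}

```text
clock: 8.95
position: [0.5016, -0.0088, 0.0587]
ee_rot: [2.267, 2.174, 0.0]
force: [0.5, -0.8, -0.0]
width: 0.0
```

```bash
cat > g.py <<'E'
from h import *
F=[]
for i in range(3):
    st=monitor.observe(); F.append(st["force"]); w=cam("wrist")
print(st["clock"],st["position"].round(4),np.mean(F,0).round(2),np.array(F)[:,1].round(2)); g=w["color"].max(2)
for u in(228,260,290): print(g[40:110,u].tolist())
E
python3 g.py
```

```text
9.05 [ 0.5016 -0.0088  0.0588] [ 0.11 -1.27  0.43] [-0.82 -1.61 -1.38]
[194, 193, 191, 190, 190, 192, 195, 194, 192, 190, 190, 193, 196, 196, 195, 193, 192, 190, 189, 189, 189, 188, 176, 149, 94, 68, 65, 65, 66, 93, 194, 224, 226, 226, 226, 226, 225, 226, 223, 166, 79, 50, 48, 48, 48, 48, 47, 48, 48, 47, 45, 34, 45, 61, 66, 66, 65, 66, 66, 66, 65, 65, 65, 65, 65, 65, 65, 65, 64, 64]
[114, 116, 117, 118, 117, 116, 115, 114, 114, 114, 113, 114, 114, 107, 86, 49, 40, 41, 73, 147, 185, 190, 163, 133, 82, 67, 65, 65, 78, 150, 215, 226, 226, 227, 226, 226, 227, 227, 221, 116, 56, 50, 50, 50, 50, 50, 50, 50, 49, 48, 39, 35, 57, 69, 71, 71, 71, 70, 70, 71, 69, 69, 70, 70, 69, 69, 69, 69, 69, 68]
[195, 194, 193, 192, 191, 194, 197, 197, 194, 193, 192, 194, 194, 196, 197, 197, 195, 193, 190, 189, 189, 189, 176, 151, 91, 69, 66, 75, 119, 153, 169, 171, 171, 171, 170, 174, 172, 171, 165, 118, 63, 49, 48, 48, 48, 48, 47, 48, 48, 48, 44, 34, 49, 69, 75, 75, 75, 75, 75, 75, 74, 74, 74, 73, 74, 74, 74, 73, 73, 73]
```

>>> {"api": "move_arm", "payload": {"series": [[0,0.06,0,0,0,0],[0,0,0,0,0,0],[0,0,0,0,0,0]]}}

```text
clock: 9.4
position: [0.5016, -0.0083, 0.0587]
ee_rot: [2.268, 2.174, -0.0]
force: [0.2, -1.7, 0.9]
width: 0.001
```

>>> {"api": "move_arm", "payload": {"series": [[0,0.06,0,0,0,0],[0,0,0,0,0,0],[0,0,0,0,0,0]]}}

```text
clock: 9.7
position: [0.5016, -0.0079, 0.0588]
ee_rot: [2.268, 2.174, -0.0]
force: [0.1, -3.3, 0.6]
width: 0.005
```

>>> {"api": "move_arm", "payload": {"series": [[0,0.06,0,0,0,0],[0,0,0,0,0,0],[0,0,0,0,0,0]]}}

```text
clock: 10.0
position: [0.5016, -0.0075, 0.0588]
ee_rot: [2.268, 2.174, -0.0]
force: [0.2, -5.3, 0.8]
width: 0.007
```

```bash
python3 g.py | head -3
```

```text
10.1 [ 0.5016 -0.0075  0.0587] [-0.02 -4.97  1.02] [-5.33 -4.42 -5.14]
[196, 195, 195, 194, 192, 190, 189, 191, 193, 194, 193, 191, 190, 192, 194, 195, 196, 194, 193, 191, 190, 189, 189, 189, 187, 165, 133, 84, 66, 65, 65, 87, 178, 223, 226, 226, 226, 226, 226, 222, 146, 67, 48, 48, 47, 48, 48, 47, 48, 48, 47, 46, 47, 60, 66, 66, 65, 66, 65, 65, 64, 65, 64, 65, 65, 65, 65, 65, 65, 64]
[111, 111, 113, 114, 116, 117, 118, 117, 115, 114, 114, 114, 114, 114, 114, 113, 105, 70, 44, 40, 40, 82, 180, 188, 178, 154, 101, 70, 66, 66, 65, 103, 221, 227, 227, 227, 227, 227, 226, 214, 110, 55, 50, 50, 50, 50, 51, 50, 50, 50, 49, 44, 54, 68, 70, 71, 71, 71, 71, 70, 69, 70, 70, 69, 69, 70, 69, 69, 69, 69]
```

>>> {"api": "move_arm", "payload": {"series": [[0,0.05,0,0,0,0],[0,0.05,0,0,0,0],[0,0,0,0,0,0],[0,0,0,0,0,0],[0,0,0,0,0,0]]}}

```text
clock: 10.65
position: [0.5016, -0.007, 0.0588]
ee_rot: [2.268, 2.173, -0.001]
force: [0.6, -6.1, 0.7]
width: 0.004
```

```bash
python3 g.py | head -1
```

```text
10.75 [ 0.5016 -0.007   0.0588] [ 0.04 -6.68  0.94] [-6.08 -7.07 -6.9 ]
```

>>> {"api": "move_arm", "payload": {"series": [[0,0.05,0,0,0,0],[0,0.03,0,0,0,0],[0,0,0,0,0,0],[0,0,0,0,0,0],[0,0,0,0,0,0]]}}

```text
clock: 11.3
position: [0.5016, -0.0067, 0.0588]
ee_rot: [2.268, 2.172, -0.001]
force: [0.3, -8.6, 1.0]
width: 0.005
```

```bash
python3 g.py | head -1
```

```text
11.4 [ 0.5016 -0.0067  0.0588] [ 0.4  -8.66  1.16] [-8.6  -9.05 -8.33]
```

Pressed to about 8.5 N. Now I draw back slowly.

>>> {"api": "move_arm", "payload": {"series": [[0,-0.03,0,0,0,0],[0,-0.03,0,0,0,0],[0,-0.03,0,0,0,0],[0,-0.03,0,0,0,0],[0,-0.03,0,0,0,0],[0,-0.03,0,0,0,0],[0,-0.03,0,0,0,0],[0,-0.03,0,0,0,0]]}}

```text
clock: 12.25
position: [0.5016, -0.0074, 0.0587]
ee_rot: [-2.267, -2.175, -0.0]
force: [0.2, -2.2, 1.1]
width: 0.004
```

>>> {"api": "move_arm", "payload": {"series": [[0,-0.03,0,0,0,0],[0,-0.03,0,0,0,0],[0,-0.03,0,0,0,0],[0,-0.03,0,0,0,0],[0,-0.03,0,0,0,0],[0,-0.03,0,0,0,0],[0,-0.03,0,0,0,0],[0,-0.03,0,0,0,0]]}}

```text
clock: 13.05
position: [0.5016, -0.01, 0.0587]
ee_rot: [-2.267, -2.174, -0.0]
force: [-0.4, 0.2, -0.7]
width: 0.004
```

>>> {"api": "move_arm", "payload": {"series": [[0,-0.03,0,0,0,0],[0,-0.03,0,0,0,0],[0,-0.05,0,0,0,0],[0,-0.08,0,0,0,0],[0,-0.1,0,0,0,0],[0,-0.3,0,0,0,0],[0,-0.5,0,0,0,0],[0,-0.5,0,0,0,0]]}}

```text
clock: 13.85
position: [0.5016, -0.0265, 0.0587]
ee_rot: [2.268, 2.174, -0.0]
force: [-1.0, 0.4, -0.5]
width: 0.002
```

>>> {"api": "move_arm", "payload": {"series": [[0,0,1,0,0,0],[0,-1,3,0,0,0],[0,-1,4,0,0,0],[0,-1,5,0,0,0],[0,0,0,0,0,0],[0,0,0,0,0,0],[0,0,0,0,0,0]], "grip": 1}}

```text
clock: 14.55
position: [0.5009, -0.0555, 0.1874]
ee_rot: [-2.267, -2.174, 0.001]
force: [-0.5, -0.0, 0.1]
width: 0.563
```

```bash
python3 - <<'E'
from m import *
st=monitor.observe(); w=cam("wrist"); print(st["clock"],st["position"],st["force"]); save("w5.png",cv2.resize(w["color"],(800,600)))
E
```

```text
14.55 [ 0.5009312  -0.05545482  0.18737508] [-0.51760625 -0.02912397  0.12854728]
```

View pics/w5.png

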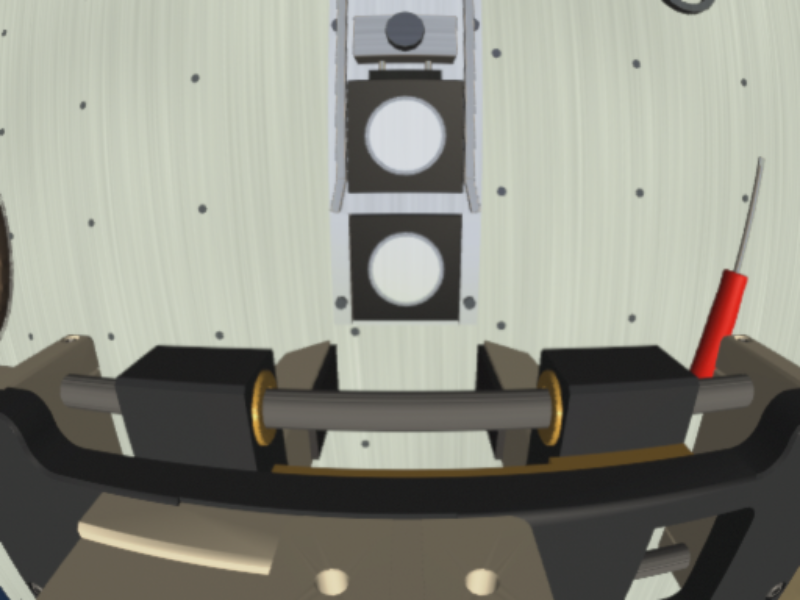

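The frame sits against the pad (front edge y≈80, glass at (405,135)). The second frame is still in the magazine, with its glass at (406,269). Next is a closer look at the brass ring.

```bash
python3 - <<'E'
from m import *
st=monitor.observe(); w=cam("wrist"); s=.64
cs,r,_=darkframe(w,st,.045,(215,51,305,130)); print(r,cs.min(0),cs.max(0))
P=lambda u,v,z:wonz(w,st,u*s,v*s,z)[:2].round(4)
g=w["color"].max(2); m=np.zeros_like(g); m[55:118,228:290]=(g[55:118,228:290]>150)
n,l,S,c=cv2.connectedComponentsWithStats(m)
for k in range(1,n):
    if S[k,4]>200: print(S[k],c[k],wonz(w,st,*c[k],.045),wonz(w,st,*c[k],.043))
print("corners",[P(*p,.045) for p in((348,80),(463,80),(463,192),(347,192))])
print("lower2",P(406,269,.036))
E
```

```text
((503.64593505859375, 38.634864807128906), (68.25450897216797, 70.46636962890625), 87.52788543701172) [222  51] [297 122]
[ 235   62   50   49 1954] [259.36847492  86.15097236] [0.5034603  0.03853235 0.045     ] [0.50345791 0.03868644 0.043     ]
corners [array([0.4706, 0.0744]), array([0.5394, 0.0715]), array([0.5369, 0.0026]), array([0.4668, 0.0055])]
lower2 [ 0.5004 -0.0458]
```

>>> {"api": "move_arm", "payload": {"series": [[0.4,4.5,0.2,0,0,0],[0.4,4.5,0.2,0,0,0],[0.4,4.5,0,0,0,0],[0.4,4.5,0,0,0,0],[0.4,4.5,0,0,0,0],[0.4,4.5,0,0,0,0],[0,2.5,0,0,0,0],[0,0,0,0,0,0]], "grip": 1}}

```text
clock: 15.45
position: [0.5239, 0.2445, 0.1903]
ee_rot: [-2.258, -2.18, 0.002]
force: [-0.9, 0.0, 0.4]
width: 1.0
```

>>> {"api": "move_arm", "payload": {"series": [[0,0,0,0,0,0],[0,0,0,0,0,0],[0,0,0,0,0,0]]}}

```text
clock: 15.75
position: [0.5258, 0.2376, 0.1915]
ee_rot: [2.27, 2.172, -0.001]
force: [0.3, -0.5, -0.7]
width: 1.0
```

```bash
python3 - <<'E'
from m import *
st=monitor.observe(); w=cam("wrist"); print(st["clock"],st["position"],st["width"])
for o in outline_of("wrist","ring_center"):
    m=o["mask"].astype(np.uint8); 
    cs=max(cv2.findContours(m,cv2.RETR_EXTERNAL,cv2.CHAIN_APPROX_NONE)[0],key=len).reshape(-1,2)
    W=np.array([wonz(w,st,u,v,.03)[:2] for u,v in cs]).astype(np.float32)*1000
    print(o["p"],o["rect"],w["color"][o["mask"]].mean(0).round(),cv2.minEnclosingCircle(W))
save("w6.png",cv2.resize(w["color"],(800,600)))
E
```

```text
15.75 [0.52577154 0.23760991 0.19151777] 1.0002994426749472
0.86 [234.7, 70.9, 43.4, 40.5] [155. 127.  68.] ((526.9371948242188, 329.1829528808594), 22.07675552368164)
0.7 [223.1, 158.1, 42.3, 38.4] [172.  47.  40.] ((509.2409973144531, 240.67335510253906), 23.32267189025879)
```

View pics/w6.png

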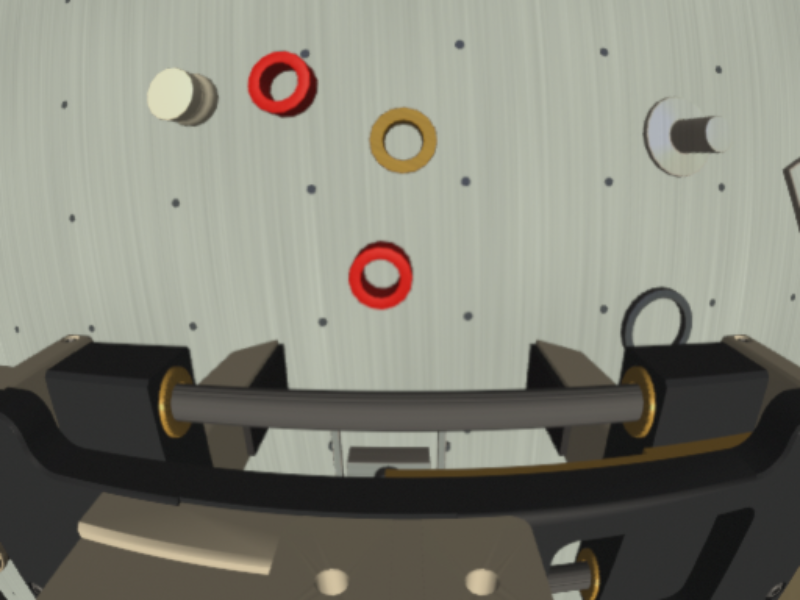

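This close view confirms the choice: the brass ring is at (403,140), with red rings at (282,84) and (381,275) and the jar at (182,96). The brass ring's rim measures a 22.1 mm radius at (0.527, 0.329), which agrees with the scene and side cameras.

>>> {"api": "move_arm", "payload": {"series": [[0.1,4,0,0,0,0],[0.02,3.6,-2,0,0,0],[0,1.5,-4,0,0,0],[0,0,-4,0,0,0],[0,0,0,0,0,0],[0,0,0,0,0,0],[0,0,0,0,0,0]]}}

```text
clock: 16.55
position: [0.5284, 0.3302, 0.0941]
ee_rot: [2.268, 2.172, 0.005]
force: [0.6, -0.3, 1.5]
width: 1.003
```

```bash
python3 - <<'E'
from h import *
st=monitor.observe(); print(st["clock"],st["position"],st["ee_rot"],st["dq"].round(3))
E
```

```text
16.55 [0.52838754 0.33018112 0.09413467] [2.26847242 2.17221294 0.00481927] [-0.004 -0.011 -0.002 -0.004  0.    -0.007 -0.   ]
```

>>> {"api": "move_arm", "payload": {"series": [[-0.1,-0.1,-2.5,0,0,0],[0,0,-2.5,0,0,0],[0,0,-1.3,0,0,0],[0,0,-0.6,0,0,0],[0,0,0,0,0,0],[0,0,0,0,0,0],[0,0,0,0,0,0]]}}

```text
clock: 17.25
position: [0.5265, 0.3297, 0.024]
ee_rot: [2.268, 2.174, 0.003]
force: [-0.4, 0.1, 0.5]
width: 0.997
```

>>> {"api": "move_arm", "payload": {"series": [[0,0,-0.15,0,0,0],[0,0,0,0,0,0],[0,0,0,0,0,0],[0,0,0,0,0,0],[0,0,0,0,0,0],[0,0,0,0,0,0],[0,0,0,0,0,0],[0,0,0,0,0,0]], "grip": 0.3, "force": 20}}

```text
clock: 18.05
position: [0.526, 0.3293, 0.0213]
ee_rot: [2.267, 2.174, 0.0]
force: [1.2, -0.5, -0.5]
width: 0.467
```

>>> {"api": "move_arm", "payload": {"series": [[0,0,0,0,0,0],[0,0,0,0,0,0],[0,0,0,0,0,0],[0,0,0,0,0,0]]}}

```text
clock: 18.45
position: [0.5259, 0.3293, 0.0213]
ee_rot: [2.268, 2.174, 0.0]
force: [1.6, 0.3, -0.4]
width: 0.473
```

>>> {"api": "move_arm", "payload": {"series": [[0,0,0.5,0,0,0],[0,0,1.5,0,0,0],[0,0,3,0,0,0],[0,0,4,0,0,0],[0,0,3,0,0,0],[0,0,0,0,0,0]]}}

```text
clock: 19.05
position: [0.5281, 0.3309, 0.1472]
ee_rot: [2.267, 2.173, 0.013]
force: [0.5, 0.3, -1.7]
width: 0.467
```

>>> {"api": "move_arm", "payload": {"series": [[-0.1,-2,0,0,0,0],[-0.3,-4,0,0,0,0],[-0.4,-4.5,0,0,0,0],[-0.4,-4.5,0,0,0,0],[-0.4,-4.5,0,0,0,0],[-0.3,-4.5,0,0,0,0],[-0.3,-3.5,0,0,0,0],[0,-1.5,0,0,0,0]]}}

```text
clock: 19.85
position: [0.5018, 0.0339, 0.1407]
ee_rot: [-2.273, -2.168, 0.005]
force: [-0.4, 0.8, -2.5]
width: 0.473
```

>>> {"api": "move_arm", "payload": {"series": [[0,0,0,0,0,0],[0,0,0,0,0,0],[0,0,0,0,0,0],[0,0,0,0,0,0]]}}

```text
clock: 20.25
position: [0.5037, 0.0405, 0.1411]
ee_rot: [-2.265, -2.176, -0.0]
force: [0.4, -0.3, -1.5]
width: 0.472
```

```bash
python3 - <<'E'
from h import *
st=monitor.observe(); print(st["clock"],st["position"],st["ee_rot"],st["width"],st["force"])
w=cam("wrist"); s=cam("side"); sc=cam("scene")
c=lambda im,p:(lambda q:cv2.resize(im["color"][max(0,int(q[1])-50):int(q[1])+50,int(q[0])-60:int(q[0])+60],(480,400)))(proj(im,p)[0])
save("p7.png",np.hstack([cv2.resize(c(s,(.5035,.0386,.08)),(400,333)),cv2.resize(w["color"],(400,333))]))
E
```

```text
20.25 [0.50366589 0.04053865 0.14113744] [-2.26499915e+00 -2.17638354e+00 -9.34435527e-05] 0.4719969131116213 [ 0.38090247 -0.33863685 -1.52681993]
```

View pics/p7.png

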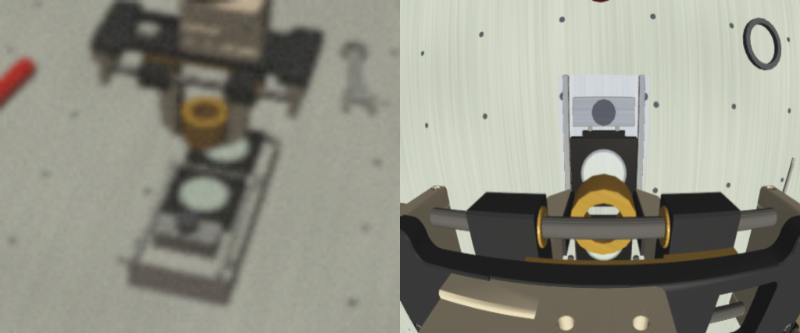

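The ring is held level over the loaded frame, with the frame still against the pad. Now I lower it.

>>> {"api": "move_arm", "payload": {"series": [[0,-0.2,-2,0,0,0],[0,0,-2,0,0,0],[0,0,-1.5,0,0,0],[0,0,-0.7,0,0,0],[0,0,-0.4,0,0,0],[0,0,0,0,0,0],[0,0,0,0,0,0],[0,0,0,0,0,0]]}}

```text
clock: 21.2
position: [0.5043, 0.0374, 0.0759]
ee_rot: [2.267, 2.174, 0.002]
force: [-0.2, -1.0, -2.7]
width: 0.47
```

```bash
python3 - <<'E'
from h import *
st=monitor.observe(); print(st["clock"],st["position"],st["ee_rot"],st["width"],st["force"])
w=cam("wrist"); save("w8.png",cv2.resize(w["color"][30:290,90:430],(784,600)))
for p in [(.5035,.0386,.0745+.0)]: print(wproj(w,st,p))
for o in outline_of("wrist","ring_center"): print(o["p"],o["rect"])
E
```

```text
21.2 [0.50429286 0.03738719 0.07591483] [2.26703388e+00 2.17388331e+00 1.63977567e-03] 0.4698405339947616 [-0.17970433 -1.00186252 -2.65444139]
[[258.83153286 247.68616457]]
0.71 [218.6, 203.5, 80.9, 90.9]
```

View pics/w8.png

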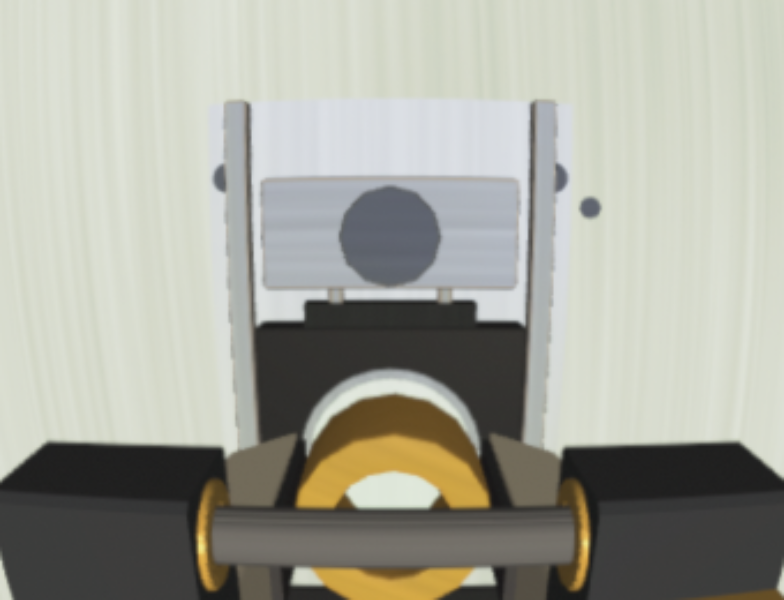

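The frame is still against the pad: pad at crop y≈300–325 and frame front edge y≈322. The ring is held upright above the glass.

```bash
python3 - <<'E'
from m import *
st=monitor.observe(); w=cam("wrist"); k=.4335
f=lambda x,y,z: wonz(w,st,90+x*k,30+y*k,z)[:2].round(4)
print("front edge L,R",f(258,324,.045),f(525,323,.045)); print("side edges",f(256,420,.045),f(524,420,.045))
print("bezel front",f(390,370,.045))
L=[f(x,y,.0546+.03) for x,y in((300,500),(487,500))]; print("ring top edge pts", L)
print("ring bottom front", f(392,394,.0546))
print(st["position"],st["force"])
E
```

```text
front edge L,R [0.471  0.0754] [0.5396 0.0728]
side edges [0.468  0.0493] [0.5396 0.0463]
bezel front [0.5044 0.0617]
ring top edge pts [array([0.4845, 0.0448]), array([0.5244, 0.0431])]
ring bottom front [0.5048 0.0583]
[0.50414119 0.0373344  0.0757797 ] [-0.04276135  0.15303612 -1.73870672]
```

>>> {"api": "move_arm", "payload": {"series": [[-0.05,0.2,0,0,0,0],[0,0,-0.3,0,0,0],[0,0,-0.3,0,0,0],[0,0,0,0,0,0],[0,0,0,0,0,0],[0,0,0,0,0,0]]}}

```text
clock: 21.95
position: [0.5033, 0.0393, 0.0692]
ee_rot: [-2.268, -2.174, 0.0]
force: [0.3, 0.9, -2.3]
width: 0.469
```

```bash
cat > q.py <<'E'
from h import *
import sys
F=[]
for i in range(3): st=monitor.observe(); F.append(st["force"]); w=cam("wrist")
print(st["clock"],st["position"].round(4),st["ee_rot"].round(3),st["width"].round(3),np.mean(F,0).round(2))
c=w["color"].astype(int)
for u in (255,259,263): print([tuple(x) for x in c[186:204,u]])
E
python3 q.py
```

```text
Traceback (most recent call last):
  File "q.py", line 5, in <module>
    print(st["clock"],st["position"].round(4),st["ee_rot"].round(3),st["width"].round(3),np.mean(F,0).round(2))
                                                                    ^^^^^^^^^^^^^^^^^
AttributeError: 'float' object has no attribute 'round'
```

```bash
sed -i 's/st\["width"\].round(3)/st["width"]/' q.py; python3 q.py
```

```text
22.2 [0.5033 0.0392 0.0693] [2.268 2.174 0.   ] 0.4697833108552235 [-0.51 -0.1  -2.08]
[(np.int64(50), np.int64(49), np.int64(47)), (np.int64(50), np.int64(49), np.int64(47)), (np.int64(50), np.int64(49), np.int64(47)), (np.int64(50), np.int64(49), np.int64(46)), (np.int64(50), np.int64(49), np.int64(46)), (np.int64(50), np.int64(50), np.int64(46)), (np.int64(50), np.int64(49), np.int64(46)), (np.int64(50), np.int64(49), np.int64(46)), (np.int64(50), np.int64(49), np.int64(46)), (np.int64(59), np.int64(58), np.int64(55)), (np.int64(103), np.int64(105), np.int64(102)), (np.int64(149), np.int64(154), np.int64(152)), (np.int64(170), np.int64(175), np.int64(174)), (np.int64(170), np.int64(175), np.int64(173)), (np.int64(156), np.int64(158), np.int64(151)), (np.int64(126), np.int64(117), np.int64(100)), (np.int64(101), np.int64(79), np.int64(46)), (np.int64(98), np.int64(73), np.int64(35))]
[(np.int64(50), np.int64(49), np.int64(47)), (np.int64(50), np.int64(49), np.int64(47)), (np.int64(50), np.int64(50), np.int64(47)), (np.int64(50), np.int64(49), np.int64(47)), (np.int64(50), np.int64(
[... 718 characters left out ...]
64(49), np.int64(47)), (np.int64(51), np.int64(50), np.int64(48)), (np.int64(50), np.int64(49), np.int64(47)), (np.int64(50), np.int64(49), np.int64(47)), (np.int64(50), np.int64(49), np.int64(47)), (np.int64(51), np.int64(50), np.int64(48)), (np.int64(51), np.int64(50), np.int64(47)), (np.int64(67), np.int64(68), np.int64(66)), (np.int64(130), np.int64(134), np.int64(132)), (np.int64(170), np.int64(175), np.int64(174)), (np.int64(174), np.int64(179), np.int64(179)), (np.int64(171), np.int64(176), np.int64(174)), (np.int64(150), np.int64(148), np.int64(140)), (np.int64(114), np.int64(97), np.int64(73)), (np.int64(100), np.int64(76), np.int64(37)), (np.int64(100), np.int64(75), np.int64(35))]
```

>>> {"api": "move_arm", "payload": {"series": [[0.02,0,-0.1,0,0,0],[0,0,-0.05,0,0,0],[0,0,-0.05,0,0,0],[0,0,0,0,0,0],[0,0,0,0,0,0],[0,0,0,0,0,0]]}}

```text
clock: 22.85
position: [0.5035, 0.0393, 0.0673]
ee_rot: [2.268, 2.174, 0.0]
force: [0.5, -1.5, -1.7]
width: 0.469
```

```bash
python3 q.py
```

```text
22.95 [0.5035 0.0393 0.0673] [2.268 2.174 0.   ] 0.47394362907624116 [ 0.08 -0.33 -1.92]
[(np.int64(50), np.int64(50), np.int64(46)), (np.int64(51), np.int64(50), np.int64(47)), (np.int64(50), np.int64(49), np.int64(46)), (np.int64(50), np.int64(49), np.int64(45)), (np.int64(51), np.int64(51), np.int64(47)), (np.int64(50), np.int64(49), np.int64(46)), (np.int64(50), np.int64(49), np.int64(46)), (np.int64(51), np.int64(49), np.int64(46)), (np.int64(50), np.int64(48), np.int64(46)), (np.int64(51), np.int64(49), np.int64(46)), (np.int64(57), np.int64(56), np.int64(54)), (np.int64(102), np.int64(104), np.int64(102)), (np.int64(149), np.int64(153), np.int64(151)), (np.int64(167), np.int64(172), np.int64(171)), (np.int64(158), np.int64(159), np.int64(153)), (np.int64(128), np.int64(118), np.int64(103)), (np.int64(102), np.int64(80), np.int64(48)), (np.int64(98), np.int64(74), np.int64(35))]
[(np.int64(50), np.int64(50), np.int64(47)), (np.int64(50), np.int64(49), np.int64(47)), (np.int64(50), np.int64(49), np.int64(47)), (np.int64(51), np.int64(51), np.int64(47)), (np.int64(50), np.int64(5
[... 711 characters left out ...]
int64(48), np.int64(47)), (np.int64(51), np.int64(50), np.int64(48)), (np.int64(51), np.int64(49), np.int64(47)), (np.int64(50), np.int64(49), np.int64(46)), (np.int64(50), np.int64(49), np.int64(46)), (np.int64(50), np.int64(50), np.int64(46)), (np.int64(50), np.int64(49), np.int64(46)), (np.int64(50), np.int64(49), np.int64(46)), (np.int64(65), np.int64(65), np.int64(62)), (np.int64(123), np.int64(126), np.int64(125)), (np.int64(165), np.int64(170), np.int64(169)), (np.int64(171), np.int64(175), np.int64(174)), (np.int64(150), np.int64(147), np.int64(141)), (np.int64(114), np.int64(97), np.int64(73)), (np.int64(101), np.int64(77), np.int64(39)), (np.int64(100), np.int64(74), np.int64(34))]
```

>>> {"api": "move_arm", "payload": {"series": [[0,0.08,0,0,0,0],[0,0,-0.05,0,0,0],[0,0,0,0,0,0],[0,0,0,0,0,0]]}}

```text
clock: 23.4
position: [0.5035, 0.0401, 0.0667]
ee_rot: [-2.267, -2.174, 0.0]
force: [-0.2, 0.1, -1.9]
width: 0.473
```

```bash
python3 q.py|head -1
```

```text
23.5 [0.5035 0.04   0.0668] [ 2.268  2.174 -0.   ] 0.469455366638679 [-0.23  0.1  -1.84]
```

>>> {"api": "move_arm", "payload": {"series": [[0,0,-0.05,0,0,0],[0,0,0,0,0,0],[0,0,0,0,0,0]]}}

```text
clock: 23.85
position: [0.5035, 0.0401, 0.0663]
ee_rot: [2.268, 2.174, 0.0]
force: [-0.0, 0.3, -2.2]
width: 0.47
```

```bash
python3 q.py|head -1
```

```text
23.95 [0.5035 0.0401 0.0662] [ 2.267  2.174 -0.   ] 0.47253913045445217 [-0.01 -0.16 -1.9 ]
```

>>> {"api": "move_arm", "payload": {"series": [[0,0,-0.04,0,0,0],[0,0,0,0,0,0],[0,0,0,0,0,0]]}}

```text
clock: 24.3
position: [0.5035, 0.0401, 0.0662]
ee_rot: [2.268, 2.174, 0.0]
force: [-1.5, -0.5, 5.7]
width: 0.472
```

```bash
python3 q.py|head -1
```

```text
24.4 [0.5036 0.0401 0.0662] [2.267 2.174 0.   ] 0.47436363169227524 [-1.98 -0.38  5.63]
```

>>> {"api": "move_arm", "payload": {"series": [[0,0,-0.04,0,0,0],[0,0,0,0,0,0],[0,0,0,0,0,0]]}}

```text
clock: 24.75
position: [0.5035, 0.0401, 0.0661]
ee_rot: [2.268, 2.174, 0.0]
force: [-4.6, -0.7, 11.3]
width: 0.474
```

```bash
python3 q.py|head -1
```

```text
24.85 [0.5036 0.0401 0.0661] [2.268e+00 2.174e+00 1.000e-03] 0.47144224994259487 [-3.64 -0.05 11.18]
```

The ring is seated. I ease off the load, then open in steps.

>>> {"api": "move_arm", "payload": {"series": [[0,0,0.06,0,0,0],[0,0,0,0,0,0],[0,0,0,0,0,0]]}}

```text
clock: 25.2
position: [0.5036, 0.0401, 0.0662]
ee_rot: [2.268, 2.174, 0.0]
force: [-1.5, 0.4, 3.9]
width: 0.473
```

>>> {"api": "move_arm", "payload": {"series": [[0,0,0,0,0,0],[0,0,0,0,0,0],[0,0,0,0,0,0],[0,0,0,0,0,0]], "grip": 0.55}}

```text
clock: 25.6
position: [0.5035, 0.0401, 0.066]
ee_rot: [2.268, 2.174, -0.0]
force: [-0.5, -0.7, -0.3]
width: 0.551
```

>>> {"api": "move_arm", "payload": {"series": [[0,0,0,0,0,0],[0,0,0,0,0,0],[0,0,0,0,0,0],[0,0,0,0,0,0],[0,0,0,0,0,0]], "grip": 0.9}}

```text
clock: 26.1
position: [0.5035, 0.0401, 0.0661]
ee_rot: [2.268, 2.174, 0.0]
force: [0.3, -0.0, -0.6]
width: 0.893
```

>>> {"api": "move_arm", "payload": {"series": [[0,0,0.5,0,0,0],[0,0,2,0,0,0],[0,0,3,0,0,0],[0,-2,4,0,0,0],[0,-4,3,0,0,0],[0,-4,0,0,0,0],[0,0,0,0,0,0],[0,0,0,0,0,0]]}}

```text
clock: 26.9
position: [0.5033, -0.0609, 0.1914]
ee_rot: [2.27, 2.171, 0.0]
force: [-0.2, 2.0, 0.1]
width: 0.901
```

```bash
python3 - <<'E'
from h import *
st=monitor.observe(); print(st["clock"],st["position"],st["width"],st["force"])
w=cam("wrist"); u0,v0=np.maximum(wproj(w,st,(.504,.03,.05))[0].astype(int)-[100,75],0)
print(u0,v0); save("w9.png",cv2.resize(w["color"][v0:v0+150,u0:u0+200],(800,600)))
o=outline_of("wrist","ring_center")
for o in o[:3]:
    m=o["mask"].astype(np.uint8); cs=max(cv2.findContours(m,0,1)[0],key=len).reshape(-1,2)
    W=np.array([wonz(w,st,u,v,.075)[:2] for u,v in cs]).astype(np.float32)*1000
    print(o["p"],o["rect"],cv2.minEnclosingCircle(W))
E
```

```text
26.9 [ 0.50328338 -0.06086325  0.19144177] 0.900773200823486 [-0.16839113  2.04773291  0.1114446 ]
156 14
0.59 [227.9, 53.7, 49.7, 48.2] ((502.673095703125, 40.802825927734375), 22.5336856842041)
```

View pics/w9.png

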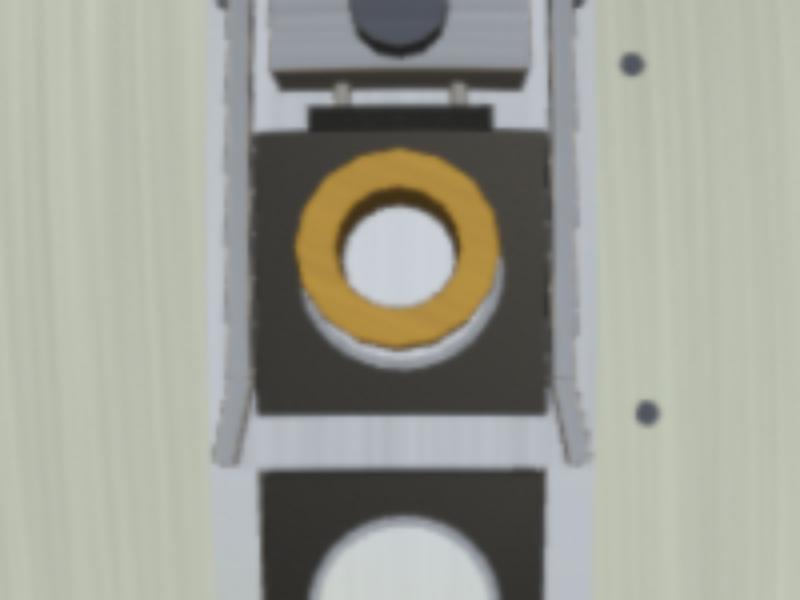

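The ring stands upright on the frame: top centre (398,248), frame corners (253,132) to (546,413), front edge on the pad. I'll check the centring and that the other objects have not moved.

```bash
python3 - <<'E'
from h import *
st=monitor.observe(); w=cam("wrist"); f=lambda x,y,z: wonz(w,st,156+x/4,14+y/4,z)[:2]
C=np.array([f(*p,.045) for p in((253,132),(548,131),(546,413),(257,413))]); print("frame",C.round(4),C.mean(0).round(4))
T=np.array([f(*p,.075) for p in((296,248),(500,248),(398,149),(398,348))]); print("ring top",T.round(4),T[:2,0].mean(),T[2:,1].mean())
print("bezel rear",f(400,369,.045), "bezel sides",f(303,300,.045),f(502,280,.045))
print("lower2 corner",f(261,472,.036),f(545,470,.036))
ims={c:cam(c) for c in("scene","side")}
for c,im in ims.items():
    for n in("ring_center","jar","post_base","lens_mount","collar"):
        for o in outline_of(c,n)[:3]: print(c,n,round(o["p"],2),o["rect"])
    # brass centroid -> z .06
E
```

```text
frame [[0.4696 0.0762]
 [0.5397 0.0733]
 [0.5366 0.0044]
 [0.4675 0.0074]] [0.5034 0.0403]
ring top [[0.4817 0.0432]
 [0.5248 0.0413]
 [0.5041 0.0638]
 [0.5024 0.0204]] 0.5032415495680103 0.0420759446367901
bezel rear [0.50219269 0.01615808] bezel sides [0.47991566 0.03396382] [0.52718135 0.03676399]
lower2 corner [ 0.46648652 -0.00757656] [ 0.53691811 -0.01003386]
scene ring_center 0.62 [341.8, 199.4, 13.0, 17.6]
scene ring_center 0.51 [394.0, 194.2, 15.7, 18.6]
scene ring_center 0.48 [266.3, 169.0, 20.8, 19.8]
scene jar 0.7 [398.0, 173.7, 19.6, 18.9]
scene jar 0.61 [177.3, 137.3, 44.5, 12.3]
scene post_base 0.83 [358.1, 285.5, 27.3, 27.9]
scene lens_mount 0.61 [86.2, 156.2, 42.8, 47.9]
scene collar 0.87 [293.9, 263.6, 27.7, 26.3]
side ring_center 0.73 [259.4, 304.6, 17.7, 20.1]
side ring_center 0.73 [246.9, 260.0, 19.0, 19.5]
side ring_center 0.69 [268.5, 203.3, 14.1, 17.7]
side jar 0.62 [288.2, 307.5, 16.1, 26.6]
side post_base 0.62 [156.9, 264.0, 19.7, 30.6]
side collar 0.59 [184.5, 234.4, 20.8, 17.3]
```

>>> {"api": "move_arm", "payload": {"series": [[0,1.5,0,0,0,0],[0,1.4,0,0,0,0],[0,0,0,0,0,0],[0,0,0,0,0,0],[0,0,0,0,0,0]]}}

```text
clock: 28.15
position: [0.5035, -0.0319, 0.1911]
ee_rot: [2.268, 2.173, -0.0]
force: [-0.1, -0.3, 0.3]
width: 0.899
```

```bash
python3 - <<'E'
from h import *
st=monitor.observe(); w=cam("wrist"); Rt=cv2.Rodrigues(st["ee_rot"])[0]; print(st["position"],"cam",Rt@w["mount"][:3,3]+st["position"])
u,v=wproj(w,st,(.5035,.0403,.045))[0].astype(int); u0,v0=u-64,v-48; print(u0,v0)
save("w10.png",cv2.resize(w["color"][v0:v0+96,u0:u0+128],(800,600),interpolation=cv2.INTER_CUBIC))
E
```

```text
[ 0.50347858 -0.03185769  0.19107971] cam [0.50636479 0.04041827 0.33076895]
193 61
```

View pics/w10.png

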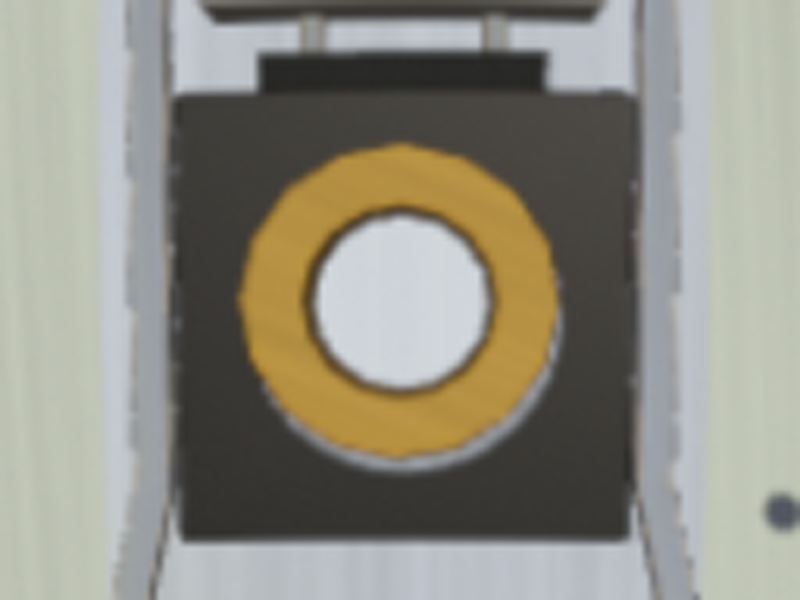

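```bash
python3 - <<'E'
from h import *
st=monitor.observe(); w=cam("wrist"); f=lambda x,y,z: wonz(w,st,193+x/6.25,61+y/6.25,z)[:2].round(4)
print("frame front/rear",f(400,93,.045),f(400,540,.045),"sides",f(173,300,.045),f(634,300,.045))
print("ring f/r",f(400,144,.075),f(400,458,.075),"sides",f(240,301,.075),f(558,301,.075))
print("hole bottom f/r",f(400,215,.045),f(400,391,.075),"hole top",f(400,207,.075)); print("bezel rear",f(403,473,.045))
E
```

```text
frame front/rear [0.5048 0.0723] [0.5018 0.0032] sides [0.4688 0.0422] [0.5391 0.0391]
ring f/r [0.5047 0.0618] [0.5028 0.0185] sides [0.4819 0.0413] [0.5252 0.0394]
hole bottom f/r [0.504  0.0534] [0.5032 0.0278] hole top [0.5043 0.0531]
bezel rear [0.5027 0.0136]
```

Seen from straight above, the ring stands about 2.2 mm towards the stop from the frame centre (ring y=0.0401, frame y=0.0378). The frame is on the pad. There is time, so I'll re-grip and correct it.

>>> {"api": "move_arm", "payload": {"series": [[0,3.5,0,0,0,0],[0,3,0,0,0,0],[0,0.7,-3,0,0,0],[0,0,-2,0,0,0],[0,0,0,0,0,0],[0,0,0,0,0,0],[0,0,0,0,0,0]], "grip": 1}}

```text
clock: 28.95
position: [0.5043, 0.0406, 0.1421]
ee_rot: [2.268, 2.172, 0.002]
force: [1.0, 0.8, 0.0]
width: 1.0
```

>>> {"api": "move_arm", "payload": {"series": [[-0.05,-0.03,-3,0,0,0],[0,0,-2.5,0,0,0],[0,0,-1.2,0,0,0],[0,0,-0.5,0,0,0],[0,0,0,0,0,0],[0,0,0,0,0,0],[0,0,0,0,0,0]]}}

```text
clock: 29.65
position: [0.5037, 0.0408, 0.07]
ee_rot: [2.267, 2.174, 0.002]
force: [0.6, 0.3, 0.3]
width: 1.001
```

>>> {"api": "move_arm", "payload": {"series": [[0,-0.03,-0.2,0,0,0],[0,0,0,0,0,0],[0,0,0,0,0,0],[0,0,0,0,0,0]]}}

```text
clock: 30.05
position: [0.5031, 0.0405, 0.0671]
ee_rot: [2.268, 2.174, 0.0]
force: [0.6, -0.3, 0.1]
width: 1.0
```

>>> {"api": "move_arm", "payload": {"series": [[0,0,0,0,0,0],[0,0,0,0,0,0],[0,0,0,0,0,0],[0,0,0,0,0,0],[0,0,0,0,0,0],[0,0,0,0,0,0],[0,0,0,0,0,0],[0,0,0,0,0,0]], "grip": 0.3, "force": 12}}

```text
clock: 30.85
position: [0.5031, 0.0404, 0.0671]
ee_rot: [2.268, 2.174, 0.0]
force: [-1.0, -0.5, -0.6]
width: 0.471
```

>>> {"api": "move_arm", "payload": {"series": [[0,0,0,0,0,0],[0,0,0,0,0,0],[0,0,0,0,0,0]]}}

```text
clock: 31.15
position: [0.5031, 0.0405, 0.0671]
ee_rot: [2.267, 2.174, 0.0]
force: [-0.3, 0.1, 0.0]
width: 0.474
```

```bash
python3 q.py|head -1
```

```text
31.25 [0.5031 0.0405 0.0671] [2.267 2.174 0.   ] 0.47342979438869137 [ 0.45 -0.34 -0.3 ]
```

>>> {"api": "move_arm", "payload": {"series": [[0,0,0.1,0,0,0],[0,0,0.2,0,0,0],[0,0,0,0,0,0],[0.02,-0.11,0,0,0,0],[0.02,-0.11,0,0,0,0],[0,0,0,0,0,0],[0,0,0,0,0,0],[0,0,0,0,0,0]]}}

```text
clock: 32.1
position: [0.5034, 0.0383, 0.07]
ee_rot: [-2.267, -2.174, 0.0]
force: [0.5, -0.4, -1.7]
width: 0.475
```

>>> {"api": "move_arm", "payload": {"series": [[0,0,-0.1,0,0,0],[0,0,-0.1,0,0,0],[0,0,-0.05,0,0,0],[0,0,0,0,0,0],[0,0,0,0,0,0],[0,0,0,0,0,0]]}}

```text
clock: 32.7
position: [0.5034, 0.0383, 0.0676]
ee_rot: [2.267, 2.174, 0.0]
force: [0.1, -0.6, -2.3]
width: 0.47
```

```bash
python3 q.py|head -1
```

```text
32.8 [0.5035 0.0382 0.0676] [2.268 2.174 0.   ] 0.4748455216657716 [-0.04 -0.55 -2.25]
```

>>> {"api": "move_arm", "payload": {"series": [[0,0,-0.05,0,0,0],[0,0,0,0,0,0],[0,0,0,0,0,0],[0,0,0,0,0,0]]}}

```text
clock: 33.25
position: [0.5034, 0.0383, 0.0671]
ee_rot: [2.268, 2.174, 0.0]
force: [-0.0, 0.8, -1.2]
width: 0.473
```

>>> {"api": "move_arm", "payload": {"series": [[0,0,-0.03,0,0,0],[0,0,0,0,0,0],[0,0,0,0,0,0],[0,0,0,0,0,0]]}}

```text
clock: 33.65
position: [0.5035, 0.0383, 0.067]
ee_rot: [2.267, 2.174, 0.0]
force: [-1.6, -0.2, 6.3]
width: 0.475
```

Seated at about 6 N. I ease off slightly and release.

>>> {"api": "move_arm", "payload": {"series": [[0,0,0.03,0,0,0],[0,0,0,0,0,0],[0,0,0,0,0,0]]}}

```text
clock: 33.95
position: [0.5035, 0.0383, 0.067]
ee_rot: [2.267, 2.174, 0.0]
force: [-0.9, 0.4, 1.2]
width: 0.475
```

>>> {"api": "move_arm", "payload": {"series": [[0,0,0,0,0,0],[0,0,0,0,0,0],[0,0,0,0,0,0],[0,0,0,0,0,0]], "grip": 0.55}}

```text
clock: 34.35
position: [0.5034, 0.0383, 0.067]
ee_rot: [2.268, 2.174, 0.0]
force: [-0.0, 0.0, -0.5]
width: 0.551
```

>>> {"api": "move_arm", "payload": {"series": [[0,0,0,0,0,0],[0,0,0,0,0,0],[0,0,0,0,0,0],[0,0,0,0,0,0],[0,0,0,0,0,0]], "grip": 0.9}}

```text
clock: 34.85
position: [0.5034, 0.0383, 0.0671]
ee_rot: [2.268, 2.174, 0.0]
force: [-1.1, 0.2, -0.3]
width: 0.89
```

>>> {"api": "move_arm", "payload": {"series": [[0,0,0.5,0,0,0],[0,0,2,0,0,0],[0,0,3,0,0,0],[0,-1.5,4,0,0,0],[0,-3,3,0,0,0],[0,-2.6,0,0,0,0],[0,0,0,0,0,0],[0,0,0,0,0,0]]}}

```text
clock: 35.65
position: [0.5032, -0.0331, 0.1924]
ee_rot: [2.269, 2.173, 0.0]
force: [-1.1, 0.4, -0.0]
width: 0.901
```

>>> {"api": "move_arm", "payload": {"series": [[0,0,0,0,0,0],[0,0,0,0,0,0],[0,0,0,0,0,0]]}}

```text
clock: 35.95
position: [0.5033, -0.0319, 0.1918]
ee_rot: [-2.266, -2.176, 0.001]
force: [0.1, -1.2, 0.5]
width: 0.896
```

```bash
python3 - <<'E'
from h import *
st=monitor.observe(); w=cam("wrist"); Rt=cv2.Rodrigues(st["ee_rot"])[0]; print(st["position"],"cam",Rt@w["mount"][:3,3]+st["position"])
u,v=wproj(w,st,(.5035,.039,.045))[0].astype(int); u0,v0=u-64,v-48; print(u0,v0)
save("w11.png",cv2.resize(w["color"][v0:v0+96,u0:u0+128],(800,600),interpolation=cv2.INTER_CUBIC))
E
```

```text
[ 0.5032685  -0.03190857  0.19175049] cam [0.50609143 0.04028838 0.33148188]
193 62
```

That was the viewer's limit, so I check numerically.

```bash
python3 - <<'E'
from h import *
st=monitor.observe(); w=cam("wrist"); c=w["color"].astype(int)
col=257
def runs(line):
    g=line.max(1); br=(line[:,0]-line[:,2]>50); out=[]
    lab=["B" if b else("d" if x<80 else "w") for x,b in zip(g,br)]; s=0
    for i in range(1,len(lab)+1):
        if i==len(lab) or lab[i]!=lab[s]: out.append((lab[s],s,i)); s=i
    return out
print("col",[(a,b+55,e+55) for a,b,e in runs(c[55:190,col])])
row=110; print("row",[(a,b+190,e+190) for a,b,e in runs(c[row,190:325])])
m=np.zeros(c.shape[:2],np.uint8); m[60:170,190:330]=(c[60:170,190:330,0]-c[60:170,190:330,2]>50)
ys,xs=np.nonzero(m); cs=np.c_[xs,ys]
T=np.array([wonz(w,st,u,v,.075)[:2] for u,v in cs]).astype(np.float32)*1000; print("ring",cv2.minEnclosingCircle(T),T.mean(0))
d=np.zeros_like(m); d[60:160,215:300]=(c[60:160,215:300].max(2)<80); 
E
```

```text
col [('w', 55, 56), ('d', 56, 58), ('w', 58, 61), ('d', 61, 64), ('w', 64, 70), ('d', 70, 86), ('w', 86, 87), ('B', 87, 97), ('w', 97, 126), ('B', 126, 137), ('d', 137, 147), ('w', 147, 160), ('d', 160, 171), ('w', 171, 190)]
row [('w', 190, 221), ('d', 221, 232), ('B', 232, 243), ('w', 243, 272), ('B', 272, 282), ('w', 282, 284), ('d', 284, 295), ('w', 295, 325)]
ring ((503.02313232421875, 38.20246124267578), 21.867637634277344) [502.8913   38.16523]
```

Ring centre (0.5030, 0.0382) against frame centre (0.504, 0.038). The frame's rear edge is at the same pixel row as before, and it is dark without a gap from the pad into the frame. Handing in.

```bash
python3 -c "
from cell import workorder,monitor
print(monitor.observe()['clock'],workorder.sign_off())"
```

```text
the job is handed in; nothing more can be done
36.05 None
```

The job is done and handed in at 36 s of the 69 s allowed; the hand-in reports no verdict.

**Frame:** I slid the top frame along the bed with closed fingertips and pressed it against the pad to about 8.5 N. I then drew back slowly, and every later picture showed it still touching the pad.

**Ring:** I picked the brass ring, not the two red ones, and set it down gently on the frame. A view from straight above then showed it about 2.2 mm too far towards the stop. I re-gripped it, lifted it 3 mm, moved it back and set it down again.

**Last checks:**
- **Centring:** the ring is within about 1 mm of the frame centre: (0.5030, 0.0382) against about (0.504, 0.038). My frame-centre readings from different views varied by about 2.5 mm, so the straight-above view decided it.
- **Frame position:** its rear edge had not moved, and there was no gap at the pad.
- **Lower frames:** the second frame was still in the stack in the last picture that showed it. The lowest one was never seen directly.
- **Other objects:** the red rings had not moved when last checked, before the ring correction. The jar, post base, lens mount and collar were found where expected. The driver, wrench and dish were not rechecked.
- **Not seen:** the last check was by numbers only, because the picture limit was reached.

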